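Run the touch mixer: set the lever, press the flask in

ROBOT

A 7-joint arm with a two-finger parallel gripper is mounted at the origin on the work surface. World frame = base frame: x ahead of the robot, y to its left, z up, the work surface at z = 0. Lengths are in m, angles in rad, forces in N, time in s.
With the tool pointing down it reaches from about 0.4 to 0.9 m from the base axis. Payload 5.5 kg.
Tool frame: the origin (TCP) lies at the very end of the fingers, on their centre line; the grasp point (between the pads) lies 19 mm behind it; z points along the fingers, y is the line along which they close (so a half turn about z gives the same grasp; the last joint's range is limited). The gripper opens to 92 mm and grips with 3 to 60 N. Pads are 19 mm wide; open, the fingers measure 130 mm over their backs; the gripper's body (75 mm by 190 mm) begins 47 mm behind the grasp point.
Start: joints at [-1.019, 0.501, -0.427, 1.55, 0.221, 1.138, -0.21], TCP at [0.185, 0.623, 0.227] pointing down, gripper open.
Joint ranges: [-2.88, 2.88], [-0.31, 2.03], [-1.54, 1.56], [0.2, 2.42], [-1.41, 4.55], [0.19, 2.02], [-2.57, 2.57]. Speed limits (rad/s): [2.57, 2.57, 3.14, 3.14, 3.14, 3.14, 3.14].

INTERFACE

Orientations are given as [roll, pitch, yaw] about the fixed x, y, z axes, in that order (R = Rz(yaw) Ry(pitch) Rx(roll)).
In Python, from rig import * gives the robot as it stands. The module is installed in compiled form; this text tells all that it offers.
- The arm moves only by the tool drive_tool, never from a script. Its arguments are lists of equal length, an entry for each row: "angular": the turn, a rotation vector about the world's x, y, z in units of 5 degrees (1.0 is 5 degrees), a list of three; "offset": the shift along the world's x, y, z in units of 25 mm (1.0 is 25 mm), a list of three; "hand": the closure, from -1 (fully open) to 1 (shut). A call has 1 to 12 rows; each row is the pose to reach, as a shift and turn from the pose commanded when the call began; what a row does not reach only later rows make up. A row lasts 1/12 s, in which the tool goes at most 41.7 mm and 7.16 degrees, less where a joint would pass 70% of its speed; a pose out of reach is approached as far as the arm can. A call with a gripper value outside its range is refused whole. The fingers move at their own pace and stop on an object; "newtons" is the grip in N (left out, the last holds). Time passes only in rows, so rows that repeat a pose let the fingers close. It gives the time, the measured TCP pose, the force, the opening and the grip force at its end, in the units of the state.
- read_state(): the state, without advancing time (a new reading comes with each control period).
- snapshot(name): name is "scene" or "side" or "wrist"; returns (picture, depth): 400x640x3 uint8, blue, green, red; 400x640 float32, m along the optical axis (not along the pixel's ray), 0 where there is no reading.
- get_calibration(name): a dict with "intrinsics" (3x3 intrinsics, pixels), "R" (3x3) and "t" (3): a world point X has camera coordinates R X + t. Camera axes: x right, y down, z forward; pixel columns grow to the right and rows downward; lengths in m; the calibration is good to about 2 mm. A picture is of the moment at which its call begins: read the wrist's pose just before it. get_calibration takes no time and is no camera call; for the wrist camera it gives the pose at the moment of the call.
- sign_off(): hands the job in; it is judged then, once.
Trained networks look in the newest picture that a camera, given by its name, has taken for a name from the list of things; names that differ only in an ending like _2 or _b are one class to them, and where a whole thing is asked for, a point or a joint stands for the part that bears it (a point fixed in the world has none). Each returns a list of dicts, best first, with "p" (0 to 1); they miss things now and then, are a little off and sometimes report something else, mostly with a low value. They report only what shows in the picture. A call takes as long as a camera call. They do not tell look-alikes from the thing itself.
- silhouettes(camera, thing): "pixels" (400x640 bool, what is visible of it) and "box" ([left, top, right, bottom] in pixels, round what is visible of it).
- place_of(camera, thing): "xy" ([column, row] in pixels: a listed point, or the origin of a listed thing).
The state is a dict: "clock": time; "joint_pos": joint angles; "qvel": joint speeds; "tau": joint torques, N m; "tcp_pos": TCP position; "tcp_rot": TCP orientation; "ft_force": force on the tool from outside, world axes, zero at the start; "moment": the same for the moment, N m; "opening": finger opening in m; "grip_force": force on a finger pad.
Only numpy, scipy, OpenCV 4.12 (cv2) and the standard library are available. Lean on these libraries where they do the work, as an engineer would, in place of code of your own. Each camera call takes 0.05 s, during which the arm holds its last target. There are 200 camera calls.

TASK

On the bench mixer, first throw the lever into the notch marked by the red dot. Then take the amber round flask from its cork ring, set it upright in the mixer's sprung ring cradle and, pushing only on the flask, press it down until the ring is right down against its stop; finish while still holding it pressed down there. Be careful not to ram the glass, and leave the green flask and the other things on the bench where they are.

Things in the scene. Friction and masses are not known exactly. Their poses are not given: they have to be found in the camera images.
- lever_pivot (a point): Fixed point of the bench mixer, a cream housing 200 (x) by 310 (y) by 60 mm high with a black foot; its flat deck is 60 mm above the table. Point: where the lever's upright axis meets the deck. Axes are the mixer's: x to its back, y to its left (the ring cradle's axis is at x -50, y +170 mm from this point), z up.
- lever (a joint): Lever angle, rad, 0 to 1.5. It swings level about lever_pivot, clockwise from above as it grows; its direction in the mixer's axes is (-cos(0.75-q), -sin(0.75-q)). Starts between 0 and 0.25. Notches at 0.5, 0.95 and 1.4 between pairs of ribs catch a sprung ball under the lever within 0.08 rad and draw it to within 0.04 (3 to 10 N at the knob to pass); friction holds it elsewhere.
- lever_knob (a point): Centre of the top of the lever's upright round blue knob: 18 mm across, 44 mm tall, 78 mm from the pivot, its top 122 mm above the table, the aluminium lever bar (14 mm wide, top 78 mm above the table) below it.
- lever_pointer (a point): Point at the lever's outer end, 100 mm from the pivot, 70 mm above the table; it stands over a notch's dot when the lever is in that notch. A yellow tip 5 mm short of it shows the direction.
- mark_red: Red dot, 14 mm across and 4 mm high, fixed on the deck at the wanted notch, 100 mm from the pivot; the other two notches have white dots. Which notch has it changes. Origin: centre of its underside, 60 mm above the table.
- amber_flask: Amber round-bottomed glass flask, 0.15 to 0.31 kg, loose, standing upright in a cork ring (90 mm across, 25 mm high, fixed). Ball 64 mm across; upright round neck 24 mm across from 62 to 105 mm above the origin; black stopper 26 mm across from 105 to 120 mm. Origin: lowest point of the ball, 13 mm above the table at the start; z along the neck, up. It is bottom-heavy and rights itself in a ring.
- amber_flask_center (a point): Centre of the amber flask's ball, 32 mm above its lowest point.
- ring: The cradle's aluminium ring, 72 mm outside, 50 mm inside, 10 mm thick, on three springs above the mixer's deck; it moves straight down. Origin: centre of its top face (as ring_seat).
- ring_seat (a point): Centre of the cradle ring's top face, 95 mm above the table at rest, sinking with the ring. A flask seated in it has its ball's centre 20 mm above this point.
- cradle (a joint): How far the ring is pressed down, m: 0 at rest, 0.020 at the stop. The spring pushes up with 3.6 N at rest plus 0.6 N for each mm (15.6 N at the stop), so the flask's weight alone hardly moves it. The deck is 5 mm below the ring at the stop.
- green_flask: Bystander: the same flask in green glass with a white stopper, loose in a second cork ring. The two cork rings stand on the left and right of the mixer, which on which side changes.
- blade_box: Bystander: brown blade box with a green end, 100 by 32 by 20 mm. Origin: centre of underside.
- brush: Bystander: small brush lying on the table. Origin: underside.
- jar: Bystander: lidded jar 60 mm across, 85 mm high. Origin: centre of underside.
- wax_block: Bystander: yellow specimen cassette with a white wax block, 40 by 29 by 17 mm. Origin: centre of underside.
- timer: Bystander: flat white bench timer, 65 by 65 by 22 mm. Origin: centre of underside.
Mind the look-alikes: they are no part of the job. There is more than one size of the amber_flask; the one meant has the size given above.

How it is judged:
On the way, in this order (a step that is already met when the one before it is completed fails the run):
1. the lever is in the notch with the red dot (horizontal distance between lever_pointer and mark_red below 0.009 m), for 0.3 s.
2. the amber flask is seated in the ring and pressed down against the spring (value of joint cradle above 0.014 m and horizontal distance between amber_flask_center and ring_seat below 0.006 m and z of amber_flask_center in the frame of ring_seat between 0.014 and 0.026 m and angle between amber_flask's own z axis and vertical below 0.3 rad and contact force between amber_flask and ring above 6 N and contact force between any of the fingers, the arm and amber_flask above 2 N and contact force between each of the fingers, the arm and ring below 1 N), for 0.5 s.
At the end, for the whole second after the job is handed in: Lever pointer within 9 mm of the red dot; amber flask still, in the ring (ball centre within 6 mm of its axis, 14 to 26 mm above it), neck within 0.3 rad of upright; the robot, touching the flask and not the ring, holds the ring at least 14 of 20 mm down, over 6 N on it (all of step 2 and horizontal distance between lever_pointer and mark_red below 0.009 m and linear speed of amber_flask below 0.02 m/s); the arm keeps its last pose, push and grip.
It fails at once if the flask is rammed into the ring with over 60 N (contact force between amber_flask and ring above 60 N).
It fails at once if the green flask is moved by more than 30 mm (distance of green_flask from where it was at the start of the episode above 0.03 m).
It fails at once if another thing on the bench is moved by more than 30 mm (distance of any of blade_box, brush, jar, wax_block, timer from where it was at the start of the episode above 0.03 m).
It also fails if it takes over 64 s, if anything falls off the work surface, if the arm or the gripper's body presses on something with over 40 N, if the wrist force passes 120 N, or if a joint passes its speed limit or range.

## Working session

There is one attempt and no reset: what is moved stays moved. The work goes in short steps, Python scripts to look and compute and a tool call to move; the robot and the scene stay as the last step left them, time stands still between calls to the robot, and variables do not carry over. Pictures are saved under pics/ and viewed, at most 10 in all, crops included, and the job is handed in when it is done.

Besides the shell and the picture viewer there is one more tool, called after "Call:" as a command line: name --argument value ..., lists and objects as JSON in quotes. drive_tool: Moves the arm, as the interface text tells. Its arguments: {"type":"object","properties":{"angular":{"type":"array","items":{"type":"array","items":{"type":"number"}}},"offset":{"type":"array","items":{"type":"array","items":{"type":"number"}}},"hand":{"type":"array","items":{"type":"number"}},"newtons":{"type":"number"}},"required":["angular","offset","hand"]}

```bash
mkdir -p pics; cat > h.py <<'E'
from rig import *
import numpy as np, cv2
def cal(n):
    c=get_calibration(n); return np.array(c["intrinsics"]),np.array(c["R"]),np.array(c["t"])
def unproj(n,uv,z,c=None):   # z=camera depth
    K,R,t=c or cal(n); p=np.linalg.inv(K)@np.array([uv[0],uv[1],1.])*z; return R.T@(p-t)
def atheight(n,uv,h,c=None):
    K,R,t=c or cal(n); d=R.T@(np.linalg.inv(K)@np.array([uv[0],uv[1],1.])); o=-R.T@t
    return o+d*(h-o[2])/d[2]
def tri(obs): # list of (cal,uv)
    A=np.zeros((3,3));b=np.zeros(3);L=[]
    for c,uv in obs:
        K,R,t=c; d=R.T@(np.linalg.inv(K)@np.array([uv[0],uv[1],1.])); d/=np.linalg.norm(d); o=-R.T@t
        P=np.eye(3)-np.outer(d,d); A+=P;b+=P@o; L.append((P,o))
    x=np.linalg.solve(A,b); return x,max(np.linalg.norm(P@(x-o)) for P,o in L)
E
python3 - <<'E'
from h import *
np.set_printoptions(precision=3,suppress=True)
pts=["lever_pivot","lever_knob","lever_pointer","mark_red","amber_flask","amber_flask_center","ring_seat","green_flask","jar","blade_box","brush","wax_block","timer"]
for n in ["scene","side"]:
    im,d=snapshot(n); cv2.imwrite(f"pics/{n}0.png",im); np.save(f"{n}0.npy",d)
    c=cal(n); print(n,"cam at",-c[1].T@c[2])
D={}
for p in pts:
    for n in ["scene","side"]:
        r=place_of(n,p); D[p,n]=r
        print(p,n,[(np.round(q["xy"]),round(q["p"],2)) for q in r[:3]])
    if D[p,"scene"] and D[p,"side"]:
        print("   tri",*tri([(cal(n),D[p,n][0]["xy"]) for n in ["scene","side"]]))
print(read_state())
E
```

```text
scene cam at [1.089 0.446 1.078]
side cam at [-0.144 -0.646  0.79 ]
lever_pivot scene [(array([279., 196.]), 0.65)]
lever_pivot side [(array([371., 220.]), 0.56)]
   tri [ 0.623 -0.11   0.068] 0.0002538565017189021
lever_knob scene [(array([281., 164.]), 0.75)]
lever_knob side [(array([375., 218.]), 0.65)]
   tri [ 0.568 -0.156  0.131] 0.0033879994132064153
lever_pointer scene [(array([338., 202.]), 0.68), (array([443., 252.]), 0.51)]
lever_pointer side [(array([204., 228.]), 0.69), (array([372., 245.]), 0.48), (array([299., 172.]), 0.39)]
   tri [0.4   0.091 0.042] 0.1259770594303732
mark_red scene []
mark_red side []
amber_flask scene [(array([258., 140.]), 0.93), (array([259., 122.]), 0.66), (array([276., 160.]), 0.54)]
amber_flask side [(array([413., 316.]), 0.89), (array([432., 368.]), 0.77), (array([336., 321.]), 0.7)]
   tri [ 0.477 -0.353  0.02 ] 0.00396286291772151
amber_flask_center scene [(array([253., 121.]), 0.66), (array([280., 158.]), 0.64), (array([257., 134.]), 0.56)]
amber_flask_center side [(array([429., 358.]), 0.87), (array([419., 305.]), 0.62), (array([382., 286
[... 821 characters left out ...]
, 281.]), 0.69)]
   tri [ 0.641 -0.347  0.006] 0.003819431868375942
timer scene [(array([355., 312.]), 0.98)]
timer side [(array([300., 173.]), 0.75), (array([449., 280.]), 0.68)]
   tri [ 0.73   0.265 -0.003] 0.0022854931155969274
{'clock': 1.4, 'joint_pos': array([-1.019,  0.501, -0.427,  1.55 ,  0.221,  1.138, -0.21 ]), 'qvel': array([ 0.   ,  0.001,  0.   , -0.001, -0.001,  0.001, -0.   ]), 'tau': array([  0.   , -56.645,  -5.811, -27.949,  -0.067,   0.021,   0.   ]), 'tcp_pos': array([0.185, 0.623, 0.227]), 'tcp_rot': array([-3.142, -0.   ,  2.853]), 'ft_force': array([-0.203, -0.517,  0.568]), 'moment': array([ 0.001, -0.008, -0.034]), 'grip_force': 0.0, 'opening': 0.09187344278871636}
```

View pics/scene0.png

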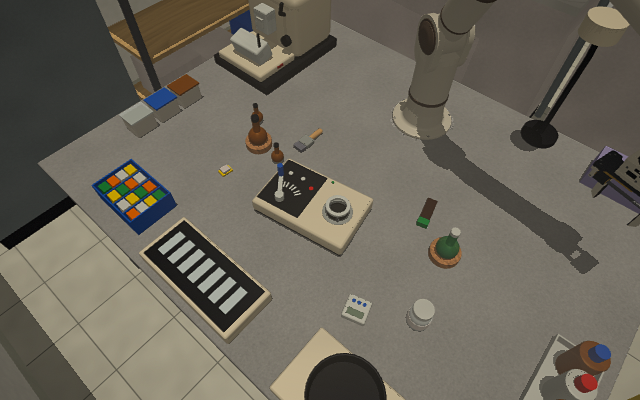

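View pics/side0.png

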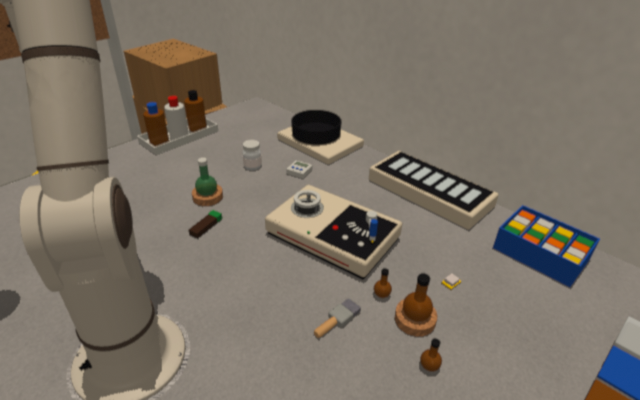

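The scene view shows the amber flask in its cork ring at (258,138), and it is at (416,315) in the side view. The two small amber look-alikes are at (277,155) and (257,112) in the scene view. The red dot is at (311,188), in the row nearest the ring cradle at (337,207), and the lever stands at (280,185). I'll move the wrist camera over the mixer for a closer look.

Call:
drive_tool --angular '[[0, 0, 0], [0, 0, 0], [0, 0, 0], [0, 0, 0], [0, 0, 0], [0, 0, 0], [0, 0, 0], [0, 0, 0], [0, 0, 0], [0, 0, 0], [0, 0, 0], [0, 0, 0]]' --offset '[[1, -1, 1.5], [2, -2.5, 3], [3, -4, 4], [3.8, -5.5, 4.5], [4.6, -7, 5], [5.4, -8.5, 5.5], [6.2, -10, 6], [7, -11.5, 6.5], [7.8, -13, 6.5], [8.6, -14.5, 6.5], [9.4, -16, 6.5], [10, -17.5, 6.5]]' --hand '[-1, -1, -1, -1, -1, -1, -1, -1, -1, -1, -1, -1]'

```text
clock: 2.4
tcp_pos: [0.4155, 0.2272, 0.3889]
tcp_rot: [3.14, 0.001, 2.853]
ft_force: [0.8, -0.2, -0.1]
opening: 0.0918
grip_force: 0.0
```

Call:
drive_tool --angular '[[0, 0, 0], [0, 0, 0], [0, 0, 0], [0, 0, 0], [0, 0, 0], [0, 0, 0], [0, 0, 0], [0, 0, 0], [0, 0, 0]]' --offset '[[0.3, -1.5, 0], [0.6, -3, 0], [0.9, -4.5, 0], [1.2, -6, 0], [1.5, -7.5, 0], [2, -9, 0], [2, -9, 0], [2, -9, 0], [2, -9, 0]]' --hand '[-1, -1, -1, -1, -1, -1, -1, -1, -1]'

```text
clock: 3.15
tcp_pos: [0.4645, 0.0045, 0.3881]
tcp_rot: [3.141, -0.0, 2.853]
ft_force: [0.4, 1.2, -0.2]
opening: 0.092
grip_force: 0.0
```

```bash
cat > look.py <<'E'
from h import *
import sys,pickle
np.set_printoptions(precision=3,suppress=True)
tag=sys.argv[1]; n="wrist"
c=cal(n); im,d=snapshot(n); cv2.imwrite(f"pics/{tag}.png",im)
print("cam",-c[1].T@c[2], "tcp",read_state()["tcp_pos"])
o={}
H=dict(lever_pivot=.06,lever_knob=.122,lever_pointer=.07,mark_red=.06,amber_flask_center=.045,ring_seat=.095,amber_flask=.013)
for p in sys.argv[2:]:
    r=place_of(n,p); o[p]=[q["xy"] for q in r]
    for q in r[:3]: print(p,np.round(q["xy"]),round(q["p"],2),"at h",atheight(n,q["xy"],H[p],c))
pickle.dump((c,o,d,im),open(tag+".pkl","wb"))
E
python3 look.py w1 lever_pivot lever_knob lever_pointer mark_red ring_seat amber_flask_center
```

```text
cam [0.401 0.023 0.547] tcp [0.464 0.005 0.388]
lever_pivot [272. 280.] 0.67 at h [ 0.623 -0.107  0.06 ]
lever_knob [585. 189.] 0.2 at h [0.588 0.318 0.122]
lever_pointer [213. 251.] 0.5 at h [ 0.549 -0.172  0.07 ]
mark_red [286. 221.] 0.44 at h [ 0.54  -0.059  0.06 ]
mark_red [367. 214.] 0.27 at h [0.562 0.056 0.06 ]
ring_seat [364. 217.] 0.81 at h [0.554 0.049 0.095]
ring_seat [367. 215.] 0.42 at h [0.553 0.053 0.095]
ring_seat [144. 130.] 0.28 at h [ 0.364 -0.187  0.095]
amber_flask_center [ 25. 198.] 0.9 at h [ 0.401 -0.417  0.045]
amber_flask_center [156. 224.] 0.76 at h [ 0.492 -0.248  0.045]
amber_flask_center [ 89. 237.] 0.7 at h [ 0.483 -0.354  0.045]
```

View pics/w1.png

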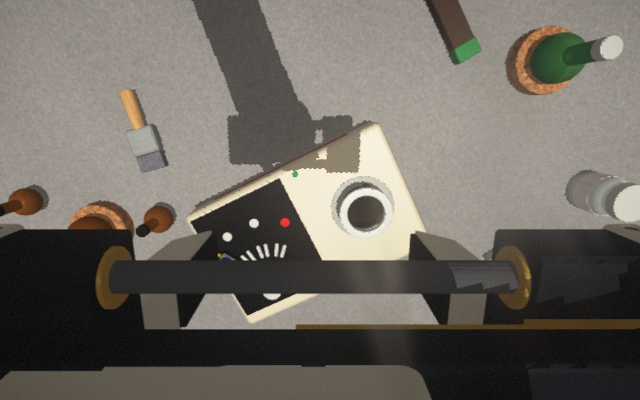

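The wrist view shows the red dot at (285,222), the yellow lever tip at (221,255) and the ring at (363,208). The red dot is the notch nearest the ring, at q = 1.4. The gripper hides the lever and the amber flask, so I'll shift to two better viewpoints.

Call:
drive_tool --angular '[[0, 0, 0], [0, 0, 0], [0, 0, 0], [0, 0, 0], [0, 0, 0], [0, 0, 0]]' --offset '[[1.3, -0.6, 0.5], [2.6, -1.2, 1], [4, -1.8, 1.5], [5, -2.2, 1.5], [5, -2.2, 1.5], [5, -2.2, 1.5]]' --hand '[-1, -1, -1, -1, -1, -1]'

```text
clock: 4.0
tcp_pos: [0.5902, -0.0513, 0.4242]
tcp_rot: [-3.141, -0.002, 2.852]
ft_force: [-0.5, 1.2, -0.2]
opening: 0.092
grip_force: 0.0
```

```bash
python3 look.py w2 lever_pivot lever_knob lever_pointer mark_red ring_seat amber_flask_center
```

```text
cam [ 0.527 -0.033  0.583] tcp [ 0.589 -0.051  0.425]
lever_pivot [286. 190.] 0.71 at h [ 0.627 -0.105  0.06 ]
lever_pivot [160. 227.] 0.4 at h [ 0.627 -0.312  0.06 ]
lever_knob [232. 171.] 0.87 at h [ 0.571 -0.158  0.122]
lever_knob [379. 108.] 0.34 at h [0.548 0.048 0.122]
lever_pointer [226. 155.] 0.67 at h [ 0.552 -0.172  0.07 ]
mark_red [298. 124.] 0.38 at h [ 0.539 -0.06   0.06 ]
ring_seat [382. 109.] 0.55 at h [0.551 0.055 0.095]
ring_seat [518. 174.] 0.33 at h [0.692 0.217 0.095]
amber_flask_center [104. 143.] 0.96 at h [ 0.483 -0.35   0.045]
amber_flask_center [167. 130.] 0.9 at h [ 0.493 -0.251  0.045]
amber_flask_center [ 43. 112.] 0.87 at h [ 0.415 -0.417  0.045]
```

Call:
drive_tool --angular '[[0, 0, 0], [0, 0, 0], [0, 0, 0], [0, 0, 0], [0, 0, 0], [0, 0, 0], [0, 0, 0]]' --offset '[[0, -1.5, 0], [0, -3, 0], [0, -4.5, 0], [0, -6, 0], [0, -6, 0], [0, -6, 0], [0, -6, 0]]' --hand '[-0.4, -0.4, -0.4, -0.4, -0.4, -0.4, -0.4]'

```text
clock: 4.93
tcp_pos: [0.5896, -0.2003, 0.4257]
tcp_rot: [3.141, 0.0, 2.853]
ft_force: [-0.7, 1.2, 0.1]
opening: 0.0643
grip_force: 0.0
```

```bash
python3 look.py w3 lever_pivot lever_knob lever_pointer mark_red ring_seat amber_flask_center
python3 - <<'E'
from h import *; import pickle
np.set_printoptions(precision=3,suppress=True)
print(read_state()["opening"])
a=pickle.load(open("w2.pkl","rb"));b=pickle.load(open("w3.pkl","rb"))
for p in a[1]:
    for i in a[1][p][:3]:
        for j in b[1][p][:3]:
            x,e=tri([(a[0],i),(b[0],j)])
            if e<.006: print(p,np.round(i),np.round(j),x,e)
cv2.imwrite("pics/w23.png",cv2.resize(np.vstack([a[3][:300],b[3][:300]]),(640,600)))
E
```

```text
cam [ 0.526 -0.182  0.584] tcp [ 0.59  -0.199  0.426]
lever_pivot [381. 161.] 0.65 at h [ 0.626 -0.105  0.06 ]
lever_knob [340. 136.] 0.71 at h [ 0.568 -0.157  0.122]
lever_pointer [326. 123.] 0.62 at h [ 0.55  -0.169  0.07 ]
lever_pointer [200. 115.] 0.62 at h [ 0.488 -0.337  0.07 ]
lever_pointer [338. 137.] 0.2 at h [ 0.574 -0.157  0.07 ]
mark_red [399.  92.] 0.51 at h [ 0.538 -0.058  0.06 ]
mark_red [246.   6.] 0.3 at h [ 0.372 -0.229  0.06 ]
ring_seat [486.  75.] 0.57 at h [0.549 0.049 0.095]
ring_seat [401.  95.] 0.43 at h [ 0.542 -0.064  0.095]
amber_flask_center [130.  80.] 0.92 at h [ 0.411 -0.424  0.045]
amber_flask_center [192. 113.] 0.76 at h [ 0.481 -0.354  0.045]
amber_flask_center [260. 102.] 0.58 at h [ 0.494 -0.254  0.045]
0.06416395177241647
lever_pivot [286. 190.] [381. 161.] [ 0.627 -0.105  0.06 ] 0.0005145568986592144
lever_pivot [160. 227.] [381. 161.] [ 0.569 -0.15   0.364] 0.00043764639066337625
lever_knob [232. 171.] [340. 136.] [ 0.569 -0.157  0.125] 0.0017986619320173546
lever_pointer [226. 155.] [326. 123.] [ 0.55  -0.169  0.081] 0.0010104647961921354
mark_red [298. 124.] [399.  92.] [ 0.538 -0.059  0.066] 0.00012728702382200073
ring_seat [382. 109.] [486.  75.] [0.551 0.059 0.073] 0.001142756458193778
amber_flask_center [104. 143.] [192. 113.] [ 0.48  -0.36   0.027] 0.0011989638927792977
amber_flask_center [104. 143.] [260. 102.] [ 0.504 -0.226  0.256] 0.0032278247561411443
amber_flask_center [167. 130.] [260. 102.] [ 0.493 -0.255  0.035] 0.0009023461430239787
amber_flask_center [ 43. 112.] [130.  80.] [ 0.408 -0.433  0.023] 0.001907004965559182
```

View pics/w23.png

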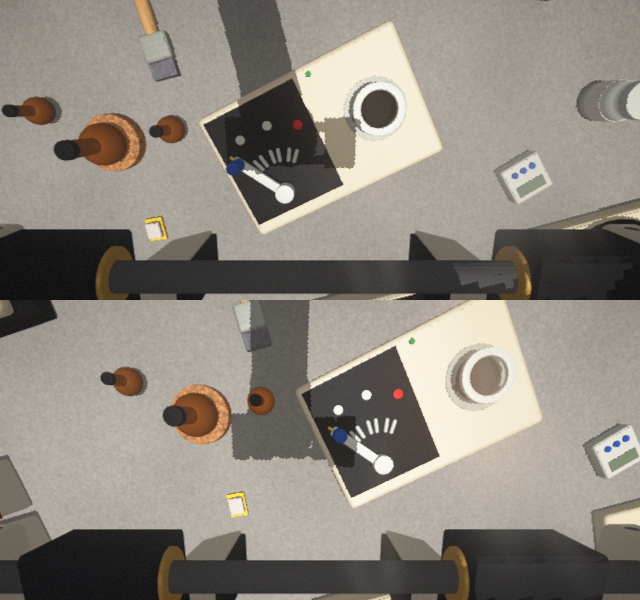

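In the upper frame the lever is near q≈0.17, with the blue knob at (235,166) and the red dot at (297,125). The amber flask is in cork at (105,143), flanked by two smaller look-alikes. The measured heights and lengths fit the text: pivot to dot 99.7 mm, pivot to ring 175 mm. Next I'll grasp the knob.

Call:
drive_tool --angular '[[0, 0, 1], [0, 0, 2], [0, 0, 3], [0, 0, 4], [0, 0, 4], [0, 0, 4], [0, 0, 4], [0, 0, 4], [0, 0, 4], [0, 0, 4], [0, 0, 4]]' --offset '[[-0.3, 0.6, -1.5], [-0.6, 1.2, -3], [-0.8, 1.7, -4.5], [-0.8, 1.7, -6], [-0.8, 1.7, -7.5], [-0.8, 1.7, -9], [-0.8, 1.7, -10.2], [-0.8, 1.7, -11.3], [-0.8, 1.7, -12.3], [-0.8, 1.7, -13.2], [-0.8, 1.7, -13.2]]' --hand '[-0.1, -0.1, -0.1, -0.1, -0.1, -0.1, -0.1, -0.1, -0.1, -0.1, -0.1]'

```text
clock: 6.2
tcp_pos: [0.5661, -0.1572, 0.0909]
tcp_rot: [3.139, -0.008, -3.081]
ft_force: [-1.1, -0.1, 0.2]
opening: 0.0504
grip_force: 0.0
```

Call:
drive_tool --angular '[[0, 0, 0], [0, 0, 0], [0, 0, 0], [0, 0, 0], [0, 0, 0], [0, 0, 0]]' --offset '[[0, 0, 0], [0, 0, 0], [0, 0, 0], [0, 0, 0], [0, 0, 0], [0, 0, 0]]' --hand '[0.75, 0.75, 0.75, 0.75, 0.75, 0.75]' --newtons 15

```text
clock: 6.7
tcp_pos: [0.5706, -0.1584, 0.0968]
tcp_rot: [-3.141, 0.002, -3.081]
ft_force: [-0.6, 0.9, 4.4]
opening: 0.0177
grip_force: 15.0
```

Call:
drive_tool --angular '[[0, 0, 0], [0, 0, 0], [0, 0, 0], [0, 0, 0], [0, 0, 0], [0, 0, 0], [0, 0, 0], [0, 0, 0], [0, 0, 0], [0, 0, 0], [0, 0, 0], [0, 0, 0]]' --offset '[[-0.32, 0.4, 0], [-0.56, 0.82, 0], [-0.72, 1.23, 0], [-0.8, 1.6, 0], [-0.85, 2.0, 0], [-0.84, 2.42, 0], [-0.8, 2.74, 0], [-0.72, 3.06, 0], [-0.6, 3.36, 0], [-0.49, 3.61, 0], [-0.49, 3.61, 0], [-0.49, 3.61, 0]]' --hand '[0.75, 0.75, 0.75, 0.75, 0.75, 0.75, 0.75, 0.75, 0.75, 0.75, 0.75, 0.75]'

```text
clock: 7.7
tcp_pos: [0.558, -0.0671, 0.0958]
tcp_rot: [3.141, 0.001, -3.08]
ft_force: [-1.5, 0.2, 3.5]
opening: 0.0176
grip_force: 15.0
```

Call:
drive_tool --angular '[[0, 0, 0], [0, 0, 0], [0, 0, 0], [0, 0, 0], [0, 0, 0], [0, 0, 0], [0, 0, 0], [0, 0, 0], [0, 0, 0], [0, 0, 0], [0, 0, 0], [0, 0, 0]]' --offset '[[0, 0, 0], [0, 0, 0], [0, 0, 1], [0, 0, 2.5], [0, 0, 4], [0.4, -1, 5.5], [0.8, -2, 7], [1.3, -3, 8.5], [1.3, -4, 10], [1.3, -5.3, 11.5], [1.3, -5.3, 13], [1.3, -5.3, 13]]' --hand '[0.1, 0.1, 0.1, 0.1, 0.1, 0.1, 0.1, 0, 0, 0, 0, 0]'

```text
clock: 8.7
tcp_pos: [0.5905, -0.2047, 0.426]
tcp_rot: [-3.138, 0.006, -3.085]
ft_force: [0.0, -0.5, 1.2]
opening: 0.046
grip_force: 0.0
```

Call:
drive_tool --angular '[[0, 0, 0], [0, 0, 0], [0, 0, 0]]' --offset '[[0, 0, 0], [0, 0, 0], [0, 0, 0]]' --hand '[0, 0, 0]'

```text
clock: 8.95
tcp_pos: [0.5895, -0.1999, 0.4189]
tcp_rot: [3.14, -0.002, -3.08]
ft_force: [0.6, -0.2, -0.6]
opening: 0.046
grip_force: 0.0
```

```bash
python3 look.py w4 lever_pivot lever_knob lever_pointer mark_red ring_seat amber_flask_center amber_flask; cp pics/w4.png /tmp/; python3 - <<'E'
from h import *
im=cv2.imread("pics/w4.png"); cv2.imwrite("pics/w4b.png",cv2.resize(im[:260],(800,325)))
E
```

```text
cam [ 0.524 -0.205  0.578] tcp [ 0.589 -0.2    0.418]
lever_pivot [374. 185.] 0.62 at h [ 0.627 -0.106  0.06 ]
lever_knob [416. 150.] 0.68 at h [ 0.565 -0.069  0.122]
lever_knob [500. 142.] 0.52 at h [0.549 0.038 0.122]
lever_pointer [413. 129.] 0.63 at h [ 0.541 -0.061  0.07 ]
lever_pointer [502. 142.] 0.29 at h [0.552 0.069 0.07 ]
mark_red [414. 128.] 0.47 at h [ 0.54  -0.056  0.06 ]
ring_seat [502. 141.] 0.68 at h [0.549 0.055 0.095]
amber_flask_center [157.  16.] 0.92 at h [ 0.411 -0.425  0.045]
amber_flask_center [277.  88.] 0.83 at h [ 0.496 -0.257  0.045]
amber_flask_center [208.  75.] 0.67 at h [ 0.484 -0.357  0.045]
amber_flask [216.  80.] 0.98 at h [ 0.488 -0.353  0.013]
amber_flask [283.  87.] 0.86 at h [ 0.492 -0.252  0.013]
amber_flask [160.  21.] 0.7 at h [ 0.411 -0.434  0.013]
```

View pics/w4b.png

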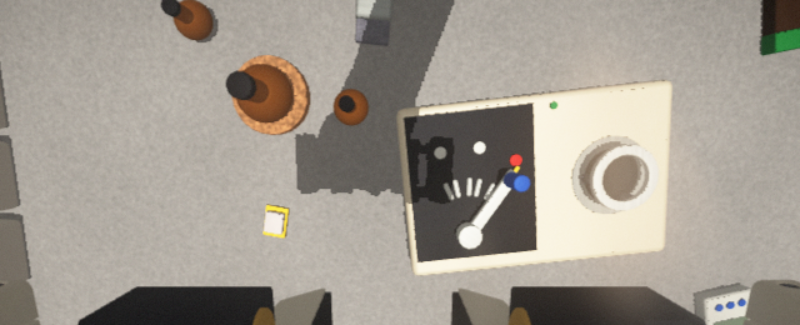

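Call:
drive_tool --angular '[[0, 0, 0], [0, 0, 0], [0, 0, 0], [0, 0, 0], [0, 0, 0], [0, 0, 0]]' --offset '[[-0.6, -1.4, 0], [-1.2, -2.8, 0], [-1.8, -4.2, 0], [-2, -5, 0], [-2, -5, 0], [-2, -5, 0]]' --hand '[0, 0, 0, 0, 0, 0]'

```text
clock: 9.85
tcp_pos: [0.539, -0.3274, 0.4204]
tcp_rot: [-3.142, -0.0, -3.085]
ft_force: [0.7, 1.2, -0.2]
opening: 0.0458
grip_force: 0.0
```

```bash
python3 look.py w5 amber_flask_center amber_flask lever_pivot
python3 - <<'E'
from h import *; import pickle
np.set_printoptions(precision=3,suppress=True)
P={k:pickle.load(open(k+".pkl","rb")) for k in ["w2","w4","w5"]}
# stopper: dark pixels near flask with depth -> heights
for k in ["w4","w5"]:
    c,o,d,im=P[k]; K,R,t=c
    vv,uu=np.mgrid[0:400,0:640]; z=d
    X=np.stack([(uu-K[0,2])/K[0,0]*z,(vv-K[1,2])/K[1,1]*z,z],-1)
    W=(X.reshape(-1,3)-t)@R; W=W.reshape(400,640,3)
    m=(z>0)&(np.hypot(W[...,0]-.482,W[...,1]+.352)<.06)
    for lo,hi in [(.122,.15),(.085,.115),(.03,.06)]:
        q=m&(W[...,2]>lo)&(W[...,2]<hi); pts=W[q]
        if len(pts): print(k,lo,len(pts),"mean",pts.mean(0),"min",pts.min(0),"max",pts.max(0))
for p in ["amber_flask_center","amber_flask"]:
    for i in P["w4"][1][p][:3]:
        for j in P["w5"][1][p][:3]:
            x,e=tri([(P["w4"][0],i),(P["w5"][0],j)])
            if e<.006: print(p,np.round(i),np.round(j),x,e)
E
```

```text
cam [ 0.473 -0.332  0.579] tcp [ 0.54  -0.325  0.42 ]
amber_flask_center [359. 125.] 0.87 at h [ 0.492 -0.262  0.045]
amber_flask_center [243.  56.] 0.73 at h [ 0.405 -0.434  0.045]
amber_flask_center [299. 115.] 0.68 at h [ 0.481 -0.351  0.045]
amber_flask [361. 126.] 0.65 at h [ 0.494 -0.254  0.013]
amber_flask [246.  59.] 0.58 at h [ 0.405 -0.436  0.013]
amber_flask [299. 118.] 0.56 at h [ 0.487 -0.352  0.013]
lever_pivot [457. 221.] 0.97 at h [ 0.627 -0.101  0.06 ]
w4 0.122 431 mean [ 0.484 -0.351  0.132] min [ 0.471 -0.365  0.122] max [ 0.496 -0.339  0.135]
w4 0.085 130 mean [ 0.486 -0.343  0.101] min [ 0.473 -0.353  0.085] max [ 0.495 -0.34   0.115]
w4 0.03 347 mean [ 0.487 -0.336  0.054] min [ 0.452 -0.381  0.037] max [ 0.514 -0.321  0.06 ]
w5 0.122 347 mean [ 0.483 -0.352  0.133] min [ 0.471 -0.365  0.123] max [ 0.495 -0.34   0.135]
w5 0.03 277 mean [ 0.481 -0.35   0.055] min [ 0.452 -0.384  0.044] max [ 0.514 -0.321  0.06 ]
amber_flask_center [157.  16.] [359. 125.] [ 0.478 -0.3    0.349] 0.0031163611935655735
amber_flask_center [157.  16.] [243.  56.] [ 0.4   -0.443  0.   ] 0.001362100769483452
amber_flask_center [277.  88.] [359. 125.] [ 0.494 -0.259  0.018] 0.0011227299455795787
amber_flask_center [208.  75.] [299. 115.] [ 0.483 -0.352  0.06 ] 0.002027256781830261
amber_flask [216.  80.] [299. 118.] [ 0.488 -0.353  0.013] 0.000594126492015902
amber_flask [283.  87.] [361. 126.] [ 0.493 -0.253  0.006] 0.0014361352042526893
amber_flask [160.  21.] [361. 126.] [ 0.48  -0.299  0.347] 0.002214775190467084
amber_flask [160.  21.] [246.  59.] [ 0.405 -0.44  -0.004] 0.0024078940420069715
```

The red dot at (516,160) has the yellow lever tip beside it at (517,170), so the lever is in the notch. The amber flask's stopper is at (241,85). Depth puts the stopper's centre at (0.4835, -0.352) with its top at 0.134, which matches the text.

Call:
drive_tool --angular '[[0, 0, 0], [0, 0, 0], [0, 0, 0], [0, 0, 0], [0, 0, 0], [0, 0, 0], [0, 0, 0], [0, 0, 0], [0, 0, 0]]' --offset '[[-0.6, -0.3, -1.2], [-1.2, -0.6, -2.6], [-1.8, -0.9, -4], [-2.2, -1.1, -5.5], [-2.2, -1.1, -7], [-2.2, -1.1, -8.6], [-2.2, -1.1, -8.6], [-2.2, -1.1, -8.6], [-2.2, -1.1, -8.6]]' --hand '[-0.15, -0.15, -0.15, -0.15, -0.15, -0.15, -0.15, -0.15, -0.15]'

```text
clock: 10.8
tcp_pos: [0.4866, -0.3534, 0.2077]
tcp_rot: [-3.14, 0.002, -3.08]
ft_force: [0.5, 0.4, 0.9]
opening: 0.0528
grip_force: 0.0
```

```bash
python3 - <<'E'
from h import *; import pickle
np.set_printoptions(precision=4,suppress=True)
print(read_state()["tcp_pos"])
for k in ["w2","w3","w4"]:
    c,o,d,im=pickle.load(open(k+".pkl","rb")); K,R,t=c
    vv,uu=np.mgrid[0:400,0:640]; z=d
    X=np.stack([(uu-K[0,2])/K[0,0]*z,(vv-K[1,2])/K[1,1]*z,z],-1)
    W=((X.reshape(-1,3)-t)@R).reshape(400,640,3)
    m=(z>0)&(np.hypot(W[...,0]-.55,W[...,1]-.053)<.05)&(abs(W[...,2]-.095)<.004)
    p=W[m]; A=np.c_[2*p[:,:2],np.ones(len(p))]; 
    (cx,cy),r=cv2.minEnclosingCircle(p[:,:2].astype(np.float32)); print(k,len(p),"circ",cx,cy,r,"mean",p.mean(0),"mid",(p.min(0)+p.max(0))/2)
    m=(z>0)&(np.hypot(W[...,0]-.562,W[...,1]+.067)<.03)&(abs(W[...,2]-.122)<.004)
    p=W[m]
    if len(p): print("knob",len(p),(p.min(0)+p.max(0))/2)
E
```

```text
[ 0.4866 -0.3534  0.2077]
w2 1216 circ 0.5497328042984009 0.051921095699071884 0.03615012764930725 mean [0.549  0.0518 0.0953] mid [0.5499 0.0516 0.0948]
w3 1358 circ 0.5498480200767517 0.05144929513335228 0.03600577637553215 mean [0.5492 0.0512 0.0952] mid [0.5501 0.0514 0.0944]
w4 1227 circ 0.5505448579788208 0.05101640895009041 0.03636357560753822 mean [0.5493 0.0505 0.0952] mid [0.5501 0.0508 0.0946]
knob 149 [ 0.5604 -0.0686  0.1215]
```

Call:
drive_tool --angular '[[0, 0, 0], [0, 0, 0], [0, 0, 0], [0, 0, 0], [0, 0, 0], [0, 0, 0], [0, 0, 0], [0, 0, 0], [0, 0, 0]]' --offset '[[-0.12, 0.05, -0.8], [-0.12, 0.05, -1.7], [-0.12, 0.05, -2.5], [-0.12, 0.05, -3.3], [-0.12, 0.05, -4], [-0.12, 0.05, -4.6], [-0.12, 0.05, -5], [-0.12, 0.05, -5], [-0.12, 0.05, -5]]' --hand '[-0.15, -0.15, -0.15, -0.15, -0.15, -0.15, -0.15, -0.15, -0.15]'

```text
clock: 11.55
tcp_pos: [0.4833, -0.3527, 0.0822]
tcp_rot: [-3.14, 0.002, -3.081]
ft_force: [0.5, -0.1, -0.3]
opening: 0.0527
grip_force: 0.0
```

Call:
drive_tool --angular '[[0, 0, 0], [0, 0, 0], [0, 0, 0], [0, 0, 0], [0, 0, 0], [0, 0, 0], [0, 0, 0]]' --offset '[[0, 0, -0.1], [0, 0, -0.1], [0, 0, -0.1], [0, 0, -0.1], [0, 0, -0.1], [0, 0, -0.1], [0, 0, -0.1]]' --hand '[0.7, 0.7, 0.7, 0.7, 0.7, 0.7, 0.7]' --newtons 35

```text
clock: 12.13
tcp_pos: [0.4822, -0.3522, 0.0785]
tcp_rot: [-3.141, 0.001, -3.081]
ft_force: [-0.3, 0.8, 3.7]
opening: 0.0246
grip_force: 35.0
```

Call:
drive_tool --angular '[[0, 0, 0], [0, 0, 0], [0, 0, 0], [0, 0, 0], [0, 0, 0], [0, 0, 0], [0, 0, 0], [0, 0, 0]]' --offset '[[0, 0, 0.5], [0, 0, 1.3], [0, 0, 2.3], [0, 0, 3.5], [0, 0, 5], [0, 0, 6], [0, 0, 6], [0, 0, 6]]' --hand '[0.7, 0.7, 0.7, 0.7, 0.7, 0.7, 0.7, 0.7]'

```text
clock: 12.8
tcp_pos: [0.4827, -0.3528, 0.2304]
tcp_rot: [-3.139, 0.003, -3.081]
ft_force: [0.9, 0.3, -1.9]
opening: 0.0244
grip_force: 35.0
```

Call:
drive_tool --angular '[[0, 0, 0], [0, 0, 0], [0, 0, 0], [0, 0, 0], [0, 0, 0], [0, 0, 0], [0, 0, 0], [0, 0, 0], [0, 0, 0], [0, 0, 0], [0, 0, 0], [0, 0, 0]]' --offset '[[0.1, 0.7, 0.3], [0.4, 2, 0.3], [0.6, 3.5, 0.3], [0.9, 5, 0.3], [1.2, 6.5, 0.3], [1.5, 8, 0.3], [1.8, 9.5, 0.3], [2, 11, 0.3], [2.2, 12.5, 0.3], [2.4, 14, 0.3], [2.6, 15.2, 0], [2.68, 16.16, 0]]' --hand '[0.7, 0.7, 0.7, 0.7, 0.7, 0.7, 0.7, 0.7, 0.7, 0.7, 0.7, 0.7]'

```text
clock: 13.8
tcp_pos: [0.547, 0.0555, 0.2253]
tcp_rot: [3.141, -0.005, -3.078]
ft_force: [-0.4, 0.5, -1.3]
opening: 0.0245
grip_force: 35.0
```

Call:
drive_tool --angular '[[0, 0, 0], [0, 0, 0], [0, 0, 0], [0, 0, 0]]' --offset '[[0, 0, 0], [0, 0, 0], [0, 0, 0], [0, 0, 0]]' --hand '[0.7, 0.7, 0.7, 0.7]'

```text
clock: 14.13
tcp_pos: [0.5483, 0.05, 0.2273]
tcp_rot: [-3.141, -0.002, -3.084]
ft_force: [-0.5, -0.7, -0.9]
opening: 0.0244
grip_force: 35.0
```

```bash
python3 - <<'E'
from h import *
np.set_printoptions(precision=4,suppress=True)
for n in ["scene","side"]:
    im,d=snapshot(n); cv2.imwrite(f"pics/{n}1.png",im)
    for p in ["amber_flask_center","ring_seat"]:
        r=place_of(n,p); print(n,p,[(np.round(q["xy"]),round(q["p"],2),atheight(n,q["xy"],.197 if p[0]=="a" else .095)) for q in r[:4]])
a=cv2.imread("pics/scene1.png")[100:260,220:420];b=cv2.imread("pics/side1.png")[100:260,220:420]
cv2.imwrite("pics/c1.png",cv2.resize(np.hstack([a,b]),(800,320)))
s=read_state(); print(s["tcp_pos"],s["tcp_rot"],s["moment"])
E
```

```text
scene amber_flask_center [(array([338., 179.]), 0.84, array([0.5406, 0.0404, 0.197 ])), (array([278., 157.]), 0.64, array([ 0.5895, -0.1347,  0.197 ]))]
scene ring_seat [(array([339., 207.]), 0.79, array([0.552 , 0.0586, 0.095 ])), (array([416., 319.]), 0.62, array([0.6801, 0.4029, 0.095 ]))]
side amber_flask_center [(array([307., 166.]), 0.92, array([0.543 , 0.0444, 0.197 ])), (array([429., 359.]), 0.85, array([ 0.2808, -0.4835,  0.197 ])), (array([383., 287.]), 0.78, array([ 0.3506, -0.3426,  0.197 ]))]
side ring_seat [(array([305., 196.]), 0.6, array([0.5514, 0.0586, 0.095 ]))]
[0.5489 0.0512 0.2282] [-3.1415  0.0001 -3.0825] [ 0.0138  0.018  -0.0349]
```

View pics/c1.png

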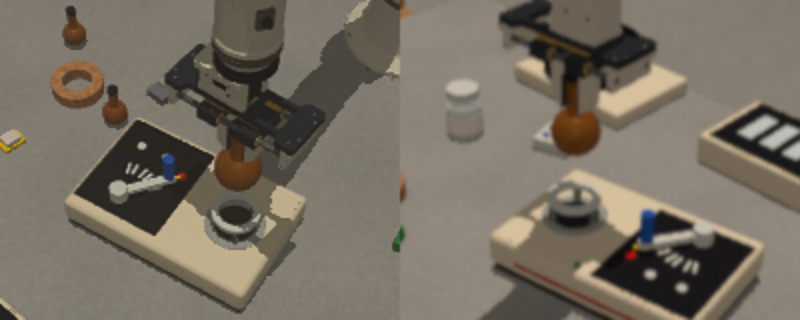

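The crop shows the flask held upright over the ring, and the lever's yellow tip on the red dot. The networks disagree with the kinematics by about 1 cm, so I'll check with a sphere fit on depth.

```bash
python3 - <<'E'
from h import *
from scipy.optimize import least_squares
np.set_printoptions(precision=4,suppress=True)
for n in ["scene","side"]:
    im,z=snapshot(n); K,R,t=cal(n)
    vv,uu=np.mgrid[0:400,0:640]
    X=np.stack([(uu-K[0,2])/K[0,0]*z,(vv-K[1,2])/K[1,1]*z,z],-1)
    W=((X.reshape(-1,3)-t)@R).reshape(400,640,3)
    hsv=cv2.cvtColor(im,cv2.COLOR_BGR2HSV)
    m=(z>0)&(np.hypot(W[...,0]-.55,W[...,1]-.0515)<.045)&(W[...,2]>.15)&(W[...,2]<.222)&(hsv[...,1]>120)
    p=W[m]
    f=least_squares(lambda q:np.linalg.norm(p-q,axis=1)-.032,[.55,.05,.195],loss="soft_l1",f_scale=.002)
    print(n,len(p),"flask",f.x,"rms",np.sqrt(np.mean(f.fun**2)))
    m=(z>0)&(np.hypot(W[...,0]-.55,W[...,1]-.0515)<.045)&(abs(W[...,2]-.095)<.005); p=W[m]
    print("ring",len(p),(p.min(0)+p.max(0))/2,cv2.minEnclosingCircle(p[:,:2].astype(np.float32)))
E
```

```text
scene 298 flask [0.5485 0.0504 0.1951] rms 0.0013330483377048021
ring 238 [0.5486 0.0517 0.0949] ((0.5485354065895081, 0.05160604789853096), 0.037716999650001526)
side 381 flask [0.5516 0.0515 0.1936] rms 0.001629832382460104
ring 223 [0.5496 0.0509 0.095 ] ((0.5513075590133667, 0.05069778859615326), 0.0378231555223465)
```

Call:
drive_tool --angular '[[0, 0, 0], [0, 0, 0], [0, 0, 0], [0, 0, 0], [0, 0, 0], [0, 0, 0], [0, 0, 0], [0, 0, 0], [0, 0, 0], [0, 0, 0]]' --offset '[[0, 0, -0.4], [0, 0, -0.9], [0, 0, -1.4], [0, 0, -1.9], [0, 0, -2.3], [0, 0, -2.6], [0, 0, -2.8], [0, 0, -3], [0, 0, -3], [0, 0, -3]]' --hand '[0.7, 0.7, 0.7, 0.7, 0.7, 0.7, 0.7, 0.7, 0.7, 0.7]' --newtons 50

```text
clock: 15.37
tcp_pos: [0.549, 0.0519, 0.1531]
tcp_rot: [3.142, 0.0, -3.081]
ft_force: [-0.6, -0.6, -2.4]
opening: 0.0242
grip_force: 50.0
```

Call:
drive_tool --angular '[[0, 0, 0], [0, 0, 0], [0, 0, 0], [0, 0, 0], [0, 0, 0], [0, 0, 0], [0, 0, 0], [0, 0, 0]]' --offset '[[0, 0, -0.1], [0, 0, -0.2], [0, 0, -0.3], [0, 0, -0.4], [0, 0, -0.5], [0, 0, -0.6], [0, 0, -0.6], [0, 0, -0.6]]' --hand '[0.7, 0.7, 0.7, 0.7, 0.7, 0.7, 0.7, 0.7]'

```text
clock: 16.03
tcp_pos: [0.5493, 0.0523, 0.1387]
tcp_rot: [3.141, 0.001, -3.081]
ft_force: [-2.4, 0.1, 7.1]
opening: 0.024
grip_force: 50.0
```

Call:
drive_tool --angular '[[0, 0, 0], [0, 0, 0], [0, 0, 0], [0, 0, 0], [0, 0, 0], [0, 0, 0]]' --offset '[[0, 0, -0.1], [0, 0, -0.2], [0, 0, -0.3], [0, 0, -0.4], [0, 0, -0.4], [0, 0, -0.4]]' --hand '[0.7, 0.7, 0.7, 0.7, 0.7, 0.7]'

```text
clock: 16.53
tcp_pos: [0.55, 0.0524, 0.1296]
tcp_rot: [3.141, 0.002, -3.081]
ft_force: [-4.2, 0.6, 13.4]
opening: 0.0242
grip_force: 50.0
```

Call:
drive_tool --angular '[[0, 0, 0], [0, 0, 0], [0, 0, 0]]' --offset '[[0, 0, -0.05], [0, 0, -0.05], [0, 0, -0.05]]' --hand '[0.7, 0.7, 0.7]'

```text
clock: 16.78
tcp_pos: [0.5501, 0.0525, 0.1286]
tcp_rot: [3.141, 0.003, -3.081]
ft_force: [-3.2, -0.3, 13.2]
opening: 0.0238
grip_force: 50.0
```

Call:
drive_tool --angular '[[0, 0, 0], [0, 0, 0], [0, 0, 0], [0, 0, 0]]' --offset '[[0, 0, -0.06], [0, 0, -0.06], [0, 0, -0.06], [0, 0, -0.06]]' --hand '[0.7, 0.7, 0.7, 0.7]'

```text
clock: 17.12
tcp_pos: [0.5509, 0.0525, 0.1281]
tcp_rot: [3.141, 0.005, -3.081]
ft_force: [-3.8, 1.1, 18.4]
opening: 0.0237
grip_force: 50.0
```

Call:
drive_tool --angular '[[0, 0, 0], [0, 0, 0], [0, 0, 0], [0, 0, 0]]' --offset '[[0, 0, -0.06], [0, 0, -0.06], [0, 0, -0.06], [0, 0, -0.06]]' --hand '[0.7, 0.7, 0.7, 0.7]'

```text
clock: 17.45
tcp_pos: [0.5519, 0.0527, 0.1279]
tcp_rot: [3.141, 0.007, -3.081]
ft_force: [-4.8, 0.7, 24.2]
opening: 0.0234
grip_force: 50.0
```

The force now rises with almost no travel, so the ring is on its stop. I'll verify with the cameras before handing in.

Call:
drive_tool --angular '[[0, 0, 0], [0, 0, 0], [0, 0, 0], [0, 0, 0], [0, 0, 0], [0, 0, 0], [0, 0, 0], [0, 0, 0]]' --offset '[[0, 0, 0], [0, 0, 0], [0, 0, 0], [0, 0, 0], [0, 0, 0], [0, 0, 0], [0, 0, 0], [0, 0, 0]]' --hand '[0.7, 0.7, 0.7, 0.7, 0.7, 0.7, 0.7, 0.7]'

```text
clock: 18.12
tcp_pos: [0.5519, 0.0527, 0.1279]
tcp_rot: [3.141, 0.007, -3.081]
ft_force: [-6.0, 0.7, 24.7]
opening: 0.0239
grip_force: 50.0
```

```bash
python3 - <<'E'
from h import *
from scipy.optimize import least_squares
np.set_printoptions(precision=4,suppress=True)
cr=[]
for n in ["scene","side"]:
    im,z=snapshot(n); K,R,t=cal(n); cr.append(im[100:260,220:420])
    vv,uu=np.mgrid[0:400,0:640]
    X=np.stack([(uu-K[0,2])/K[0,0]*z,(vv-K[1,2])/K[1,1]*z,z],-1)
    W=((X.reshape(-1,3)-t)@R).reshape(400,640,3)
    hsv=cv2.cvtColor(im,cv2.COLOR_BGR2HSV); r=np.hypot(W[...,0]-.55,W[...,1]-.0515)
    p=W[(z>0)&(r<.04)&(W[...,2]>.08)&(W[...,2]<.123)&(hsv[...,1]>120)]
    f=least_squares(lambda q:np.linalg.norm(p-q,axis=1)-.032,[.55,.05,.095],loss="soft_l1",f_scale=.002)
    print(n,len(p),"flask",f.x,"rms",np.sqrt(np.mean(f.fun**2)))
    p=W[(z>0)&(r<.035)&(r>.028)&(W[...,2]>.066)&(W[...,2]<.1)&(hsv[...,1]<90)]; print("ring",len(p),np.median(p,0))
cv2.imwrite("pics/c2.png",cv2.resize(np.hstack(cr),(800,320)))
s=read_state(); print(s["tcp_pos"],s["tcp_rot"],s["ft_force"],s["clock"])
E
```

```text
scene 255 flask [0.5491 0.0515 0.0944] rms 0.0014319220703880432
ring 108 [0.5738 0.0664 0.0752]
side 350 flask [0.5522 0.0525 0.0938] rms 0.0017554773103175226
ring 105 [0.5311 0.0313 0.0741]
[0.5519 0.0526 0.1279] [ 3.1406  0.0067 -3.0812] [-5.5267  0.4031 25.5967] 18.2167
```

View pics/c2.png

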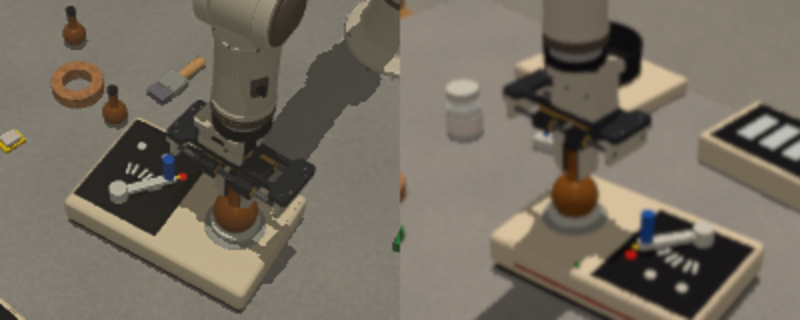

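The flask is seated upright with the ring down: ring top at 0.075 m, ball centre 20 mm above it and centred. The lever is still on the red dot. Handing in.

```bash
python3 -c "
from rig import *
print(sign_off())"
```

```text
the job is handed in; nothing more can be done
None
```

I handed the job in with the lever in the red-dot notch and the amber flask seated upright in the cradle, still held with the ring down on its stop (about 25 N push); `sign_off` returned no verdict.

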